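# Roll a cap strip home on a tube rack

### The arm

A 7-joint arm with a two-finger parallel gripper is mounted at the origin on the work surface. World frame = base frame: x ahead of the robot, y to its left, z up, the work surface at z = 0. Lengths are in m, angles in rad, forces in N, time in s.
With the tool pointing down it reaches from about 0.4 to 0.9 m from the base axis. Payload 5.5 kg.
Tool frame: the origin (TCP) lies midway between the tips of the shut fingers; the grasp point (between the pads) lies 19 mm behind it; z points along the fingers, y is the line along which they close (so a half turn about z gives the same grasp; the last joint's range is limited). The gripper opens to 92 mm and grips with 3 to 60 N. Pads are 19 mm wide; open, the fingers measure 130 mm over their backs; the gripper's body (75 mm by 190 mm) begins 47 mm behind the grasp point.
Start: joints at [-1.013, 0.501, -0.427, 1.55, 0.221, 1.138, -0.21], TCP at [0.189, 0.622, 0.227] pointing down, gripper open.
Joint ranges: [-2.88, 2.88], [-0.31, 2.03], [-1.54, 1.56], [0.2, 2.42], [-1.41, 4.55], [0.19, 2.02], [-2.57, 2.57]. Speed limits (rad/s): [2.57, 2.57, 3.14, 3.14, 3.14, 3.14, 3.14].

### API

Orientations are given as a unit quaternion [x, y, z, w].
In Python, from workcell import robot gives the robot as it stands. The module is installed in compiled form; this text tells all that it offers. Calls block until the motion is done:
- robot.movep(position, orientation): joint-space move of the TCP to a pose.
- robot.movel(position, orientation=None, speed=0.15, until_force=None): straight line of the TCP; orientation=None keeps the orientation; speed is the mean speed in m/s. With until_force (N) it stops when the force on the tool has changed by that much, and returns True; else False.
- robot.movej(angles): joint-space move.
- robot.gripper_open() and robot.grasp(grasp_force=None): open the fingers fully, or close them until they stop; grasp_force is the grip in N (None keeps the last).
- robot.pause(seconds).
- robot.inverse_kinematics(position, orientation): joint angles nearest the present ones, or None.
- robot.state(): the state.
- robot.get_image(name): name is "scene" or "side" or "wrist"; returns a dict with "frame" (384x512x3 uint8, red, green, blue), "depth" (384x512 float32, m along the optical axis (not along the pixel's ray), 0 where there is no reading), "fx", "fy", "cx", "cy" (pixels), "k1" (the pictures are not rectified: a ray, as slopes to the right and down, at radius r is drawn at 1 + k1 r^2 times it, then the intrinsics apply), "R" (3x3) and "t" (3): a world point X has camera coordinates R X + t; the wrist camera has in their place "tool_from_camera" (4x4, takes a point from camera to tool coordinates, whose origin is the TCP and whose axes are the flange's). Camera axes: x right, y down, z forward; pixel columns grow to the right and rows downward; lengths in m; the calibration is good to about 2 mm. A picture is of the moment at which its call begins: read the wrist's pose just before it.
A pose or a line that the arm cannot do raises robot.MotionError and nothing moves.
- robot.finish_job(): hands the job in; it is judged then, once.
Trained networks look in a picture, given as the dict that the camera call returned (one of the last four; its "shot" number tells which), for a name from the list of things; names that differ only in an ending like _2 or _b are one class to them, and where a whole thing is asked for, a point or a joint stands for the part that bears it (a point fixed in the world has none). Each returns a list of dicts, best first, with "score" (0 to 1); they miss things now and then, are a little off and sometimes report something else, mostly with a low value. They report only what shows in the picture. A call takes as long as a camera call. They do not tell look-alikes from the thing itself.
- robot.search_frame(picture, label): "centre" ([row, column] in pixels, amid what is visible of it).
- robot.pinpoint(picture, label): "centre" ([row, column] in pixels: a listed point, or the origin of a listed thing).
The state is a dict: "clock": time; "q": joint angles; "qd": joint speeds; "tau": joint torques, N m; "position": TCP position; "tcp_rot": TCP orientation; "force": force on the tool from outside, world axes, zero at the start; "ft_torque": the same for the moment, N m; "gripper_width": finger opening in m; "gripper_force": force on a finger pad.
Only numpy, scipy, OpenCV 4.12 (cv2) and the standard library are available. Lean on these libraries where they do the work, as an engineer would, in place of code of your own. Each camera call takes 0.05 s, during which the arm holds its last target. There are 200 camera calls.

### The job

Take the hand roller out of its holder and roll it along the white cap strip, starting from the thumb-wheel end of the rack, with firm even pressure (about 15 N, never over 25 N), until all eight caps sit fully home in their tubes. Press the caps only with the roller's wheel, leave the bottle, the jar and the slide box alone, and hang the roller back in its holder, upright on its guard plate.

Things in the scene. Friction and masses are not known exactly. Their poses are not given: they have to be found in the camera images.
- jack: grey fixed levelling stand, foot 100 (x) x 200 (y) mm; origin at the centre of the foot's underside, z up. It carries a blue tube rack, 70 (x) x 166 (y) mm. A black thumb-wheel 34 mm across (not to be turned) sticks out at its +y end. The rack is set 0 to 24 mm up and leans up to 0.09 rad about x through its middle; neither is measured, both must be felt
- strip_start (a point): point fixed to the stand: where the centre of the top of cap 1 (thumb-wheel end) would be, standing proud, with rack lift 0 and no lean: 119 mm above the bench. The true top is 6 mm lower to 30 mm higher, and up to 6 mm off along the strip. Caps: 16 mm wide, 19 mm long along the stand's y, 8 end to end; when home each top is 4 mm lower, 9 mm over the rack's plate
- strip_end (a point): the same for cap 8 at the far end, 133 mm from strip_start along the stand's -y. The straight white strip lies along the rack's -x edge, 22 mm off the middle. The tubes of the rack's other row (40 mm away) have low round caps, 4 mm below the seated strip: the wheel passes over them freely
- holder: fixed aluminium holder for the roller: an upright square well, outside 60 (x) x 58 (y) mm, inside 50 (x) x 48 (y) mm, open at the top; its two walls across y stand 66 mm above the bench and carry the roller's guard plate, the two across x only 34 mm; on a 100 x 100 mm foot 5 mm thick; origin at the centre of its underside
- roller: upright hand roller, 0.2 to 0.3 kg, 122 mm tall; origin at the wheel's lowest point, z up. Black wheel 40 mm across, 26 mm wide, axle along y: it rolls along x. Black guard plate 66 (x) x 64 (y) mm, from 60 to 66 mm over the origin; above it the wooden grip 24 (x) x 28 (y) mm, to 122 mm. It hangs in the holder on the guard plate, origin 6 mm over the bench, axes along the holder's
- wheel (a joint): turning angle of the roller's wheel, rad, 0 at the start, grows or falls by 1 for every 20 mm rolled. The wheel's steel fork (44 mm wide in y over the axle ends) slides up to 8 mm towards the grip against a spring: it yields at 2 N and then takes 5 N per mm
- reagent: amber reagent bottle, 60 mm across, 150 mm tall, origin at the centre of its base; leave alone
- slidebox: wooden slide box 90 x 60 x 35 mm, origin at the centre of its base; leave alone
- jar: glass jar, 56 mm across, 70 mm tall, origin at the centre of its base; leave alone
- cap1 (a joint): how far cap 1 of the strip (at the thumb-wheel end) is pushed down into its tube, m: 0 standing proud, 0.004 fully home. It slides stiffly (7 N) and stays where it is left
- cap2 (a joint): how far cap 2 of the strip is pushed down into its tube, m: 0 standing proud, 0.004 fully home. It slides stiffly (7 N) and stays where it is left
- cap3 (a joint): how far cap 3 of the strip is pushed down into its tube, m: 0 standing proud, 0.004 fully home. It slides stiffly (7 N) and stays where it is left
- cap4 (a joint): how far cap 4 of the strip is pushed down into its tube, m: 0 standing proud, 0.004 fully home. It slides stiffly (7 N) and stays where it is left
- cap5 (a joint): how far cap 5 of the strip is pushed down into its tube, m: 0 standing proud, 0.004 fully home. It slides stiffly (7 N) and stays where it is left
- cap6 (a joint): how far cap 6 of the strip is pushed down into its tube, m: 0 standing proud, 0.004 fully home. It slides stiffly (7 N) and stays where it is left
- cap7 (a joint): how far cap 7 of the strip is pushed down into its tube, m: 0 standing proud, 0.004 fully home. It slides stiffly (7 N) and stays where it is left
- cap8 (a joint): how far cap 8 of the strip (at the far end) is pushed down into its tube, m: 0 standing proud, 0.004 fully home. It slides stiffly (7 N) and stays where it is left
There are look-alikes about, which are no part of the job. Of the things that look like the holder, take the one that is farthest from the robot's base at the start. What is shaped like the roller but pink is not meant.

How it is judged:
By the outcome, as a careful person would: the job done as asked, in the order asked, and still so for the second after the job is handed in, with the robot touching nothing.
It also fails if it takes over 72 s, if anything falls off the work surface, if the arm or the gripper's body presses on something with over 40 N, if the wrist force passes 120 N, or if a joint passes its speed limit or range.

## Working session

There is one attempt and no reset: what is moved stays moved. The work goes in short steps, each a Python script; the robot and the scene stay as the last script left them, time stands still between calls to the robot, and variables do not carry over. Pictures are saved under pics/ and viewed, at most 10 in all, crops included, and the job is handed in when it is done.

```bash
mkdir -p pics; cat > h.py <<'E'
import numpy as np, cv2
from workcell import robot
from scipy.spatial.transform import Rotation as Ro
def cam(name):
    s=robot.state(); im=robot.get_image(name)
    if name=="wrist":
        T=np.eye(4); T[:3,:3]=Ro.from_quat(s["tcp_rot"]).as_matrix() if np.size(s["tcp_rot"])==4 else s["tcp_rot"]; T[:3,3]=s["position"]
        C=T@np.array(im["tool_from_camera"]); im["W"]=(C[:3,:3],C[:3,3])
    else:
        R=np.array(im["R"]);t=np.array(im["t"]); im["W"]=(R.T,-R.T@t)
    return im
def ray(im,rc):
    v,u=rc; a=(u-im["cx"])/im["fx"]; b=(v-im["cy"])/im["fy"]; rd=np.hypot(a,b); r=rd
    for _ in range(30): r=rd/(1+im["k1"]*r*r)
    s=r/rd if rd>0 else 1
    R,o=im["W"]; return o,R@np.array([a*s,b*s,1.])
def deproj(im,rc,d=None):
    o,w=ray(im,rc); v,u=int(round(rc[0])),int(round(rc[1]))
    if d is None: d=float(im["depth"][min(max(v,0),383),min(max(u,0),511)])
    return o+w*d
def onz(im,rc,z):
    o,w=ray(im,rc); return o+w*(z-o[2])/w[2]
def tri(obs):
    A=np.zeros((3,3));b=np.zeros(3)
    for im,rc in obs:
        o,w=ray(im,rc); w=w/np.linalg.norm(w);P=np.eye(3)-np.outer(w,w);A+=P;b+=P@o
    return np.linalg.solve(A,b)
def proj(im,X):
    R,o=im["W"]; c=R.T@(np.array(X)-o); a,b=c[:2]/c[2]; k=1+im["k1"]*(a*a+b*b)
    return np.array([b*k*im["fy"]+im["cy"],a*k*im["fx"]+im["cx"]])
def cloud(im):
    v,u=np.mgrid[0:384,0:512]; a=(u-im["cx"])/im["fx"]; b=(v-im["cy"])/im["fy"]; rd=np.hypot(a,b); r=rd.copy()
    for _ in range(30): r=rd/(1+im["k1"]*r*r)
    s=np.where(rd>0,r/np.maximum(rd,1e-9),1); R,o=im["W"]
    return o+(np.stack([a*s,b*s,np.ones_like(a)],-1)*im["depth"][...,None])@R.T
def save(n,im): cv2.imwrite(f"pics/{n}.png",im["frame"][...,::-1])
def down(yaw): # tool z down, tool y at angle yaw+90 ...: Rz(yaw)*Rx(pi)
    return (Ro.from_euler('z',yaw)*Ro.from_euler('x',np.pi)).as_quat()
E
python3 - <<'E'
from h import *
np.set_printoptions(precision=3,suppress=True)
s=robot.state(); print(s["clock"],s["position"],s["tcp_rot"],s["force"])
for n in ("scene","side"):
    im=cam(n); save(n+"0",im); print(n,im["k1"],im["fx"],im["W"][1])
    for l in ("jack","strip_start","strip_end","holder","roller","reagent","slidebox","jar"):
        for f in ("pinpoint",):
            for d in getattr(robot,f)(im,l): print(n,l,f,round(d["score"],2),np.array(d["centre"]),onz(im,d["centre"],{"strip_start":.129,"strip_end":.129,"roller":.006}.get(l,0)))
print(robot.state()["clock"])
E
cd pics; python3 -c "
import cv2,numpy as np
a=cv2.imread('scene0.png');b=cv2.imread('side0.png');cv2.imwrite('s0.png',cv2.resize(np.hstack([a]),(800,600)));cv2.imwrite('s1.png',cv2.resize(b,(800,600)))"
```

```text
0.0 [0.189 0.621 0.226] [ 0.147  0.989 -0.001 -0.   ] [ 1.158  0.599 -0.262]
scene -0.014536918992692072 367.1711051853788 [ 1.195 -0.087  0.828]
scene jack pinpoint 0.95 [214.7 215.3] [ 0.561 -0.152  0.   ]
scene holder pinpoint 0.76 [161.8 334.4] [ 0.379  0.229 -0.   ]
scene roller pinpoint 0.97 [247.1 344.4] [0.699 0.184 0.006]
scene roller pinpoint 0.81 [200.4 311.4] [0.536 0.126 0.006]
scene reagent pinpoint 0.68 [273.5 295.9] [0.762 0.047 0.   ]
scene slidebox pinpoint 0.88 [165.9 261.6] [ 0.379 -0.005  0.   ]
scene jar pinpoint 0.88 [279.  185.8] [ 0.755 -0.227  0.   ]
scene jar pinpoint 0.6 [204.3 312.9] [0.546 0.129 0.   ]
side -0.07981990582866413 395.05253614335567 [ 0.38  -0.744  0.687]
side jack pinpoint 0.86 [262.8 273.1] [ 0.563 -0.154  0.   ]
side strip_end pinpoint 0.97 [250.7 264.5] [ 0.52  -0.231  0.129]
side holder pinpoint 0.91 [189.2 238.6] [0.54  0.138 0.   ]
side holder pinpoint 0.73 [177.3 178.8] [0.378 0.235 0.   ]
side roller pinpoint 0.91 [171.9 285.5] [0.693 0.182 0.006]
side roller pinpoint 0.88 [190.1 240.9] [0.544 0.124 0.006]
side reagent pinpoint 0.94 [194.8 329.9] [0.786 0.055 0.   ]
side slidebox pinpoint 0.75 [231.4 185.9] [ 0.377 -0.004  0.   ]
side jar pinpoint 0.95 [272.6 361.2] [ 0.749 -0.229  0.   ]
0.9
```

View pics/s0.png

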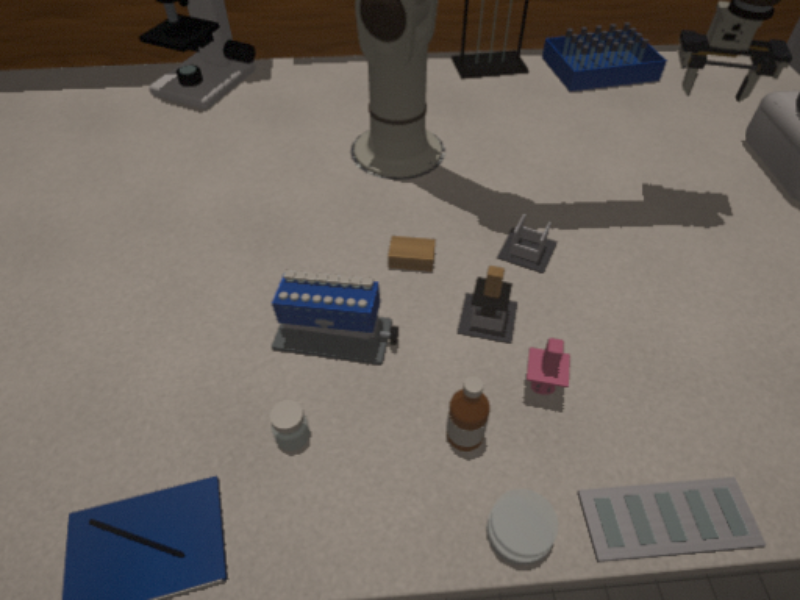

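View pics/s1.png

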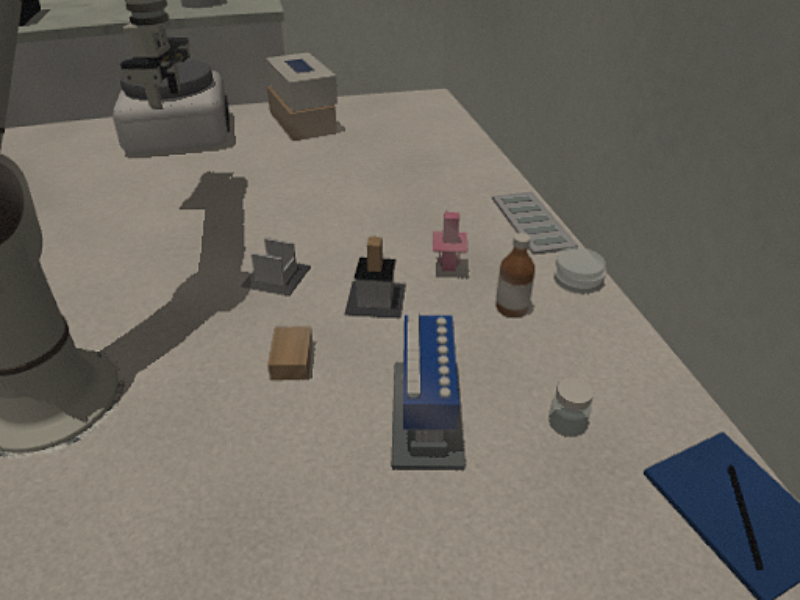

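The scene view (800 px scale) shows the roller hanging in the holder at about (490,300), and the empty holder nearer the base at (527,242). The pink decoy is at (548,368). The rack is at (330,310), with the strip on its back (-x) edge and the thumb-wheel at (393,335), its +y end. The side view agrees. Next I take close-up wrist views.

```bash
python3 - <<'E'
from h import *
np.set_printoptions(precision=3,suppress=True)
for nm,p in (("hold",[.54,.128,.3]),("jack",[.54,-.15,.3])):
  for y in (-np.pi/2,0,np.pi/2,np.pi):
    print(nm,round(y,2),robot.inverse_kinematics(p,down(y)))
t=robot.state()["clock"]
robot.movep([.49,.13,.34],down(np.pi/2)); 
im=cam("wrist"); save("w1",im); np.save("c1.npy",cloud(im)); print(im["tool_from_camera"],[ (d["score"],d["centre"],onz(im,d["centre"],.006)) for d in robot.pinpoint(im,"roller")], [ (d["score"],d["centre"],onz(im,d["centre"],0)) for d in robot.pinpoint(im,"holder")])
print(robot.state()["clock"]-t)
E
```

```text
hold -1.57 [ 0.658  0.533 -1.294  1.689  0.528  1.329  2.409]
hold 0 [-0.474  0.235  0.23   1.724 -0.057  1.189 -1.8  ]
hold 1.57 [-0.28   0.234 -0.002  1.717  0.     1.191 -0.282]
hold 3.14 [-0.112  0.242 -0.202  1.711  0.052  1.194  1.244]
jack -1.57 [-0.73   0.57   1.365  1.732 -0.576  1.325 -2.387]
jack 0 [-0.11   0.254  0.402  1.715 -0.106  1.194 -1.251]
jack 1.57 [-0.076  0.251  0.36   1.714 -0.094  1.193  0.309]
jack 3.14 [-0.039  0.249  0.315  1.713 -0.082  1.193  1.869]
[[-0.001 -0.956 -0.293  0.079]
 [ 1.    -0.    -0.001  0.   ]
 [ 0.001 -0.293  0.956 -0.158]
 [ 0.     0.     0.     1.   ]] [(0.94, [120.2, 376.0], array([0.692, 0.193, 0.006])), (0.63, [158.8, 287.3], array([0.539, 0.124, 0.006]))] [(0.73, [155.2, 289.6], array([0.544, 0.13 , 0.   ]))]
2.2583
```

View pics/w1.png

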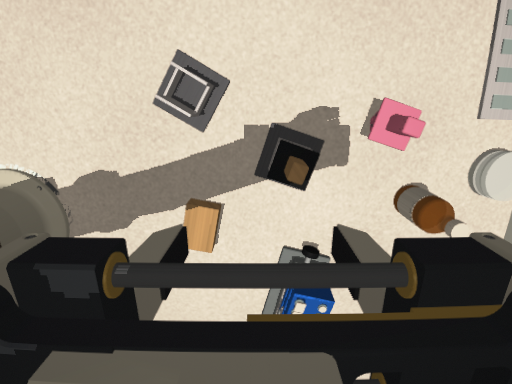

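The wrist view shows the roller in its holder at about (290,158), turned by roughly -0.35 rad. The pink decoy is at (398,125), the empty holder at (190,90) and the rack at (300,290), partly hidden. Next: fit the roller pose from depth, then view the rack.

```bash
cat >> h.py <<'E'
def rect(c,lo,hi,ctr,rad):
    m=(c[...,2]>lo)&(c[...,2]<hi)&(np.hypot(c[...,0]-ctr[0],c[...,1]-ctr[1])<rad)
    p=c[m]; (x,y),(w,h),a=cv2.minAreaRect((p[:,:2]*1000).astype(np.float32)); return len(p),x/1000,y/1000,w,h,a,np.median(p[:,2])
E
python3 - <<'E'
from h import *
np.set_printoptions(precision=4,suppress=True)
c=np.load("c1.npy")
print("grip",rect(c,.118,.14,(.54,.128),.06)); print("plate",rect(c,.064,.08,(.54,.128),.06)); print("foot",rect(c,.003,.009,(.54,.128),.075))
t=robot.state()["clock"]
robot.movep([.52,.06,.34],down(np.pi/2)); im=cam("wrist"); c=cloud(im); np.save("c2.npy",c); save("w2",im)
print("grip",rect(c,.118,.14,(.54,.128),.06)); print("plate",rect(c,.064,.08,(.54,.128),.06)); print("foot",rect(c,.003,.009,(.54,.128),.075))
robot.movep([.57,-.27,.36],down(np.pi/2)); im=cam("wrist"); c=cloud(im); np.save("c3.npy",c); save("w3",im)
np.save("f3.npy",im["frame"])
for l in ("strip_start","strip_end","jack"):
  for d in robot.pinpoint(im,l): print(l,d["score"],d["centre"],onz(im,d["centre"],0 if l=="jack" else .125),deproj(im,d["centre"]))
print(robot.state()["clock"]-t)
E
```

```text
grip (363, 0.5420387573242188, 0.12593578338623046, 28.073741912841797, 24.51430320739746, 70.9930648803711, np.float64(0.12781071618874712))
plate (1194, 0.5421353149414062, 0.12608049774169922, 64.1790542602539, 66.55194854736328, 70.84283447265625, np.float64(0.07202947049295214))
foot (1200, 0.544204833984375, 0.13417010498046875, 115.85977172851562, 100.10647583007812, 71.4327621459961, np.float64(0.005291775453142661))
grip (405, 0.542102294921875, 0.12497251129150391, 28.112701416015625, 24.071231842041016, 70.65653991699219, np.float64(0.1282674645597474))
plate (1488, 0.5423661499023438, 0.12566299438476564, 63.22507095336914, 66.16464233398438, 70.67372131347656, np.float64(0.07238931595444378))
foot (1490, 0.540670166015625, 0.1388675537109375, 121.46146392822266, 134.50094604492188, 71.87179565429688, np.float64(0.0053301837201709945))
strip_start 0.94 [29.6, 247.7] [ 0.5551 -0.0894  0.125 ] [ 0.5556 -0.0922  0.1361]
1.9167
```

View pics/w3.png

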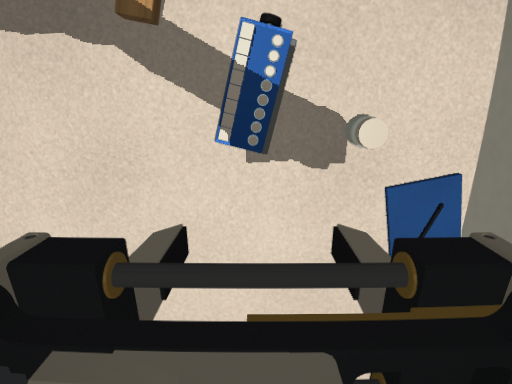

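View pics/w2.png

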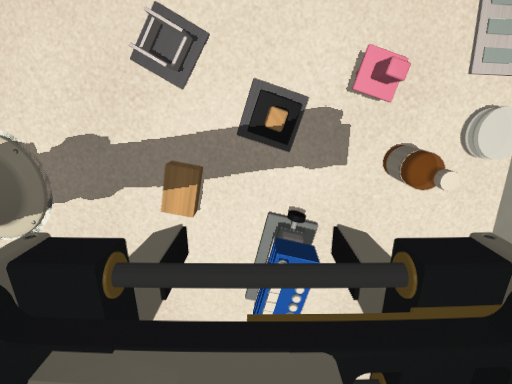

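The wrist view at (.57,-.27) shows the rack whole: cap 1 at about (248,27) pixels (column, row), cap 8 at about (224,138), and the thumb-wheel at (270,18). Now fit the strip in 3D from depth.

```bash
python3 - <<'E'
from h import *
np.set_printoptions(precision=4,suppress=True)
c=np.load("c3.npy"); f=np.load("f3.npy").astype(int)
m=(c[...,2]>.085)&(c[...,2]<.18)&(np.hypot(c[...,0]-.56,c[...,1]+.15)<.13)
m[165:]=0
p=c[m]; col=f[m]; print(len(p))
r=cv2.minAreaRect((p[:,:2]*1000).astype(np.float32)); print("rack",r)
(x,y),(w,h),a=r
# stand y-axis direction
th=np.radians(a if w>h else a+90); d=np.array([np.cos(th),np.sin(th)]); d*=np.sign(d[1]); n=np.array([d[1],-d[0]]) # stand +x
C=np.array([x,y])/1000; S=(p[:,:2]-C)@d; N=(p[:,:2]-C)@n
print("d",d,"yaw",np.arctan2(-d[0],d[1]))
for lo in np.arange(-.036,.036,.004):
    k=(N>lo)&(N<lo+.004)&(abs(S)<.07)
    if k.sum()>5:
        A=np.polyfit(S[k],p[k,2],1); print(round(lo+.002,3),k.sum(),A,np.std(p[k,2]-np.polyval(A,S[k])),col[k].mean(0))
# strip points
k=(N<-.008)&(N>-.036); A=np.polyfit(S[(abs(N)<.006)&(abs(S)<.07)],p[(abs(N)<.006)&(abs(S)<.07),2],1)
hgt=p[:,2]-np.polyval(A,S); sat=(col.max(1)-col.min(1))/(col.max(1)+1)
q=k&(hgt>.008)&(sat<.4); print("strip n",q.sum(), "S range",np.percentile(S[q],[0,1,99,100]),"N range",np.percentile(N[q],[1,50,99]),"h",np.percentile(hgt[q],[5,50,95]))
print(cv2.minAreaRect((p[q][:,:2]*1000).astype(np.float32)))
A=np.polyfit(S[q],p[q,2],1); print("striptop fit",A,np.std(p[q,2]-np.polyval(A,S[q])))
L=np.polyfit(S[q],N[q],1); print(L)
E
```

```text
6539
rack ((559.672119140625, -160.90591430664062), (166.2288818359375, 70.71576690673828), 75.82770538330078)
d [0.2448 0.9696] yaw -0.24735320362406915
-0.034 257 [0.0476 0.1193] 0.0008138373999808088 [ 43.0584  67.8911 108.1984]
-0.03 215 [0.0567 0.1293] 0.004586106769964317 [125.7907 126.2419 126.4233]
-0.026 345 [0.045  0.1314] 0.0019614369536693583 [156.2232 150.1043 136.7594]
-0.022 341 [0.0438 0.1315] 0.0016837592465838741 [157.4927 151.1906 137.437 ]
-0.018 333 [0.046  0.1313] 0.0021435339874481423 [154.6997 148.2763 134.9489]
-0.014 409 [0.0432 0.1246] 0.006030732317479866 [ 78.2494  88.3863 103.3056]
-0.01 323 [0.0463 0.1194] 0.0008652344682082846 [ 27.418   60.5975 109.7461]
-0.006 318 [0.0461 0.1193] 0.0008424748384902798 [ 27.1415  60.3868 109.566 ]
-0.002 321 [0.0479 0.1193] 0.0008225492284889303 [ 27.7601  61.4112 111.3302]
0.002 316 [0.047  0.1194] 0.0008306943448554559 [ 27.5443  61.1171 110.9399]
0.006 317 [0.0462 0.1193] 0.0008157383197089552 [ 27.5804  61.3123 111.3312]
0.01 314 [0.0463 0.1197] 0.0011588964344710054 [ 49.1178  78.3758 119.035 ]
0.014 314 [0.0444 0.1223] 0.0022620735752229035 [117.0318 126.1465 133.7962]
0.018 324 [0.0496 0.123 ] 0.0021107164391962418 [134.7222 138.466  138.3735]
0.022 318 [0.0527 0.1223] 0.002367141774108982 [113.8176 122.9057 131.3994]
0.026 307 [0.0491 0.1197] 0.0012614505331912545 [ 45.6026  76.8534 120.3746]
0.03 312 [0.0479 0.1194] 0.0008766811835072491 [ 28.1763  62.9519 114.6186]
0.034 239 [0.0491 0.1191] 0.0008596370443320968 [ 30.8243  60.2594 105.1506]
strip n 1443 S range [-0.0769 -0.0744  0.0722  0.074 ] N range [-0.03   -0.022  -0.0142] h [0.0108 0.0123 0.0137]
((537.8831787109375, -156.88592529296875), (150.96617126464844, 16.322154998779297), 75.91394805908203)
striptop fit [0.0437 0.1316] 0.0008927735559299389
[-0.0014 -0.022 ]
```

The strip fit is good: centre (0.538,-0.157), direction 75.9°, slope about 0.046 with the thumb-wheel end higher, and proud tops near 0.1316 m at the middle. Next I grasp the roller and lift it out.

```bash
python3 - <<'E'
from h import *
np.set_printoptions(precision=4,suppress=True)
yh=np.pi/2-.335; q=down(yh)
robot.movep([.5422,.1257,.20],q)
print(robot.state()["clock"])
print(robot.movel([.5422,.1257,.080],speed=.12,until_force=8))
robot.grasp(50); s=robot.state(); print(s["clock"],s["position"],s["gripper_width"],s["gripper_force"],s["force"])
robot.movel([.5422,.1257,.22],speed=.12); robot.pause(.2); s=robot.state(); print(s["clock"],s["position"],s["gripper_width"],s["force"],s["ft_torque"])
print(robot.inverse_kinematics([.554,-.09,.24],down(-.247)),robot.inverse_kinematics([.554,-.09,.24],down(2.895)))
E
```

```text
6.65
False
8.8583 [0.5422 0.1257 0.08  ] 0.023684343395183875 49.9992960691452 [-0.3512  0.6464 -0.0126]
10.375 [0.5418 0.1256 0.2193] 0.023701575794787308 [ 0.411  -0.3969 -2.4699] [-0.0925  0.0695 -0.0086]
[-0.3087  0.3243  0.5213  1.7899 -0.1814  1.0749 -1.5409] [ 0.0964  0.2966  0.0205  1.7762 -0.0068  1.0689  1.4434]
```

```bash
cat >> h.py <<'E'
C0=np.array([.5379,-.1569]); D=np.array([np.cos(np.radians(75.85)),np.sin(np.radians(75.85))]); QS=down(-.247)
def P(s,z): return [*(C0+s*D),z]
E
python3 - <<'E'
from h import *
np.set_printoptions(precision=4,suppress=True)
robot.movep(P(.0665,.228),QS); robot.pause(.2)
f0=np.mean([robot.state()["force"] for _ in range(3)],0); np.save("f0.npy",f0)
s=robot.state(); print(s["clock"],s["position"],f0)
print(robot.movel(P(.0665,.198),speed=.015,until_force=4))
F=lambda: robot.state()["force"]-f0
s=robot.state(); z=s["position"][2]; print(s["clock"],s["position"],F())
for i in range(14):
    f=F()[2]
    if f>13.5: break
    z-=np.clip((15-f)*.0001,.0002,.0006); robot.movel(P(.0665,z),speed=.02)
    s=robot.state(); print(round(s["clock"],2),round(z,4),s["position"][2],F())
im=cam("side"); save("side1",im)
cv2.imwrite("pics/side1c.png",cv2.resize(im["frame"][120:320,180:380,::-1],(600,600)))
E
```

```text
11.5 [ 0.5544 -0.0905  0.2278] [ 0.1718  0.4415 -2.0408]
True
12.8 [ 0.5542 -0.0925  0.2072] [-0.4205 -0.3375  6.1558]
13.05 0.2066 0.20701041727314645 [-0.2057 -0.5843  6.7771]
13.3 0.206 0.20622350173570864 [-1.3898 -0.4027  6.5955]
13.55 0.2054 0.205540050121597 [-0.0397 -1.8847  6.5152]
13.8 0.2048 0.20492267670920067 [0.1715 0.1953 7.3098]
14.05 0.2042 0.20429383136548077 [-0.7367 -0.1474  6.7972]
14.3 0.2036 0.2038015492053597 [ 0.0975 -0.3478  7.261 ]
14.55 0.203 0.20346973684700045 [-1.9971  0.4095  9.5628]
14.8 0.2025 0.2031514989525696 [-1.2425 -0.6916 11.8202]
15.05 0.2022 0.2029488511860741 [-1.3894  0.0288 12.5409]
15.3 0.2019 0.20279253566372193 [-2.3982  0.3941 12.3654]
15.55 0.2017 0.20262773212179735 [-1.7081  0.2184 12.3833]
15.8 0.2014 0.20245541428160496 [-3.0636  0.4526 13.6415]
```

View pics/side1c.png

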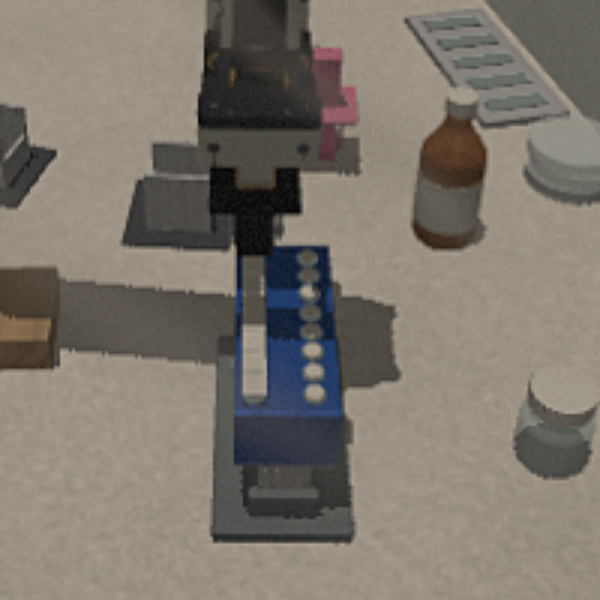

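The crop shows the wheel standing in line on cap 1 with the other caps free. The force plateau at 7 N and its rise at about 4 mm say cap 1 is home. Next: roll along under force feedback.

```bash
python3 - <<'E'
from h import *
np.set_printoptions(precision=2,suppress=True)
f0=np.load("f0.npy"); z=.2014; s=.0665; log=[]; hist=[]
while s>-.0695:
    st=robot.state(); f=(st["force"]-f0)
    hist.append(f[2]); 
    log.append((round(st["clock"],2),round(s,4),round(z,4),round(st["position"][2],4),np.round(f,1).tolist()))
    if f[2]>21: z+=.0006
    ds=.0045; s-=ds; z+= -.046*ds+np.clip((f[2]-15.5)*.00008,-.0004,.0004)
    robot.movel(P(s,z),speed=.018)
for i in range(3):
    robot.pause(.1); st=robot.state(); log.append((st["clock"],st["position"],st["force"]-f0))
for l in log: print(*l)
E
```

```text
15.85 0.0665 0.2014 0.2025 [-2.2, -0.2, 13.2]
16.25 0.062 0.201 0.2022 [-2.2, 1.7, 15.1]
16.65 0.0575 0.2008 0.202 [-2.4, 0.3, 14.8]
17.05 0.053 0.2005 0.2017 [-2.5, -0.8, 14.3]
17.45 0.0485 0.2002 0.2014 [-3.9, -0.9, 14.9]
17.85 0.044 0.2 0.2013 [-2.0, 2.5, 15.9]
18.25 0.0395 0.1998 0.2011 [-2.1, 0.6, 15.6]
18.65 0.035 0.1996 0.2009 [-1.4, -0.8, 14.2]
19.05 0.0305 0.1993 0.2006 [-1.9, -1.0, 13.5]
19.45 0.026 0.1989 0.2003 [-1.8, 2.6, 15.0]
19.85 0.0215 0.1987 0.2001 [-1.7, 0.6, 15.9]
20.25 0.017 0.1985 0.1999 [-1.2, -0.4, 14.6]
20.65 0.0125 0.1982 0.1996 [-2.8, -1.5, 15.4]
21.05 0.008 0.198 0.1994 [-1.3, 1.9, 14.9]
21.45 0.0035 0.1977 0.1992 [-2.0, 2.0, 14.9]
21.85 -0.001 0.1975 0.199 [-2.6, -0.7, 14.0]
22.25 -0.0055 0.1972 0.1987 [-2.6, -1.6, 15.0]
22.65 -0.01 0.1969 0.1985 [-1.7, 0.6, 15.7]
23.05 -0.0145 0.1967 0.1983 [-1.8, 2.4, 15.6]
23.45 -0.019 0.1965 0.1981 [-2.1, -0.4, 14.9]
23.85 -0.0235 0.1963 0.1979 [-1.8, -1.0, 15.3]
24.25 -0.028 0.196 0.1977 [-1.1, -0.9, 14.7]
24.65 -0.0325 0.1958 0.1974 [-1.0, 1.8, 16.0]
25.05 -0.037 0.1956 0.1973 [-2.8, -0.2, 15.3]
25.45 -0.0415 0.1954 0.197 [-1.9, -1.4, 15.2]
25.85 -0.046 0.1951 0.1968 [-2.5, -0.7, 14.7]
26.25 -0.0505 0.1949 0.1966 [-0.8, 2.4, 16.3]
26.65 -0.055 0.1947 0.1964 [-1.3, 0.2, 16.4]
27.05 -0.0595 0.1946 0.1963 [-0.2, -0.6, 14.3]
27.45 -0.064 0.1943 0.196 [-0.7, -0.6, 15.7]
27.85 -0.0685 0.1941 0.1958 [-1.2, -0.7, 14.8]
28.35 [ 0.52 -0.23  0.2 ] [-1.7  -1.57 13.4 ]
28.45 [ 0.52 -0.23  0.2 ] [-1.87 -1.64 15.11]
28.55 [ 0.52 -0.23  0.2 ] [-1.53 -1.5  15.09]
```

The force stayed even, 13–16 N at every sample. Next I lift off and check from depth that all caps are home.

```bash
python3 - <<'E'
from h import *
np.set_printoptions(precision=4,suppress=True)
s=robot.state(); p=np.array(s["position"]); robot.movel([p[0],p[1],.27],speed=.1)
robot.movep([.57,-.29,.36],down(np.pi/2)); robot.pause(.2); im=cam("wrist"); c=cloud(im); save("w4",im)
C=np.array([.5597,-.1609]); d=D; n=np.array([d[1],-d[0]])
S=(c[...,:2]-C)@d; N=(c[...,:2]-C)@n; z=c[...,2]
m=(abs(N)<.006)&(abs(S)<.08)&(z>.09)&(z<.15); A=np.polyfit(S[m],z[m],1); print(A)
sc=(C0-C)@d
for i in range(8):
    k=(abs(N+.022)<.006)&(abs(S-sc-.0665+.019*i)<.007)&(z>.09)&(z<.15); h=(z-np.polyval(A,S))[k]; print(i+1,k.sum(),np.median(h) if k.sum() else None)
s=robot.state(); print(s["clock"],s["gripper_width"],s["force"])
E
```

```text
[0.0473 0.1193]
1 122 0.00900676421043043
2 117 0.00912926124806794
3 113 0.009056607870337421
4 107 0.008843846250253973
5 103 0.00890980655161043
6 98 0.008919504177390777
7 94 0.009146599601591782
8 89 0.009215284679391075
31.2833 0.02409942705948303 [-0.0608 -1.1864 -1.972 ]
```

View pics/w4.png

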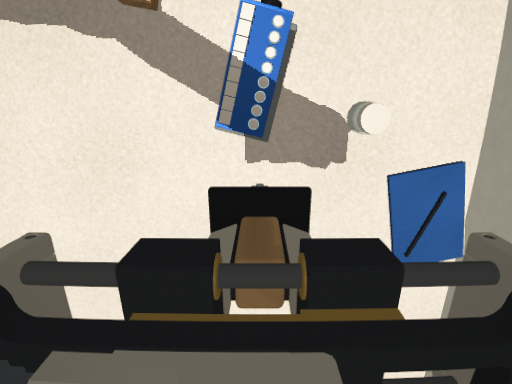

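Every cap sits 8.8–9.2 mm over the plate, so all eight are home. The roller hangs straight in the grip, with its guard plate at rows 187–235. Before returning it I check the plate's tilt and any slip in the hand.

```bash
python3 - <<'E'
from h import *
np.set_printoptions(precision=4,suppress=True)
q=down(np.pi/2-.335)
robot.movep([.5422,.1257,.27],q); robot.pause(.3); s=robot.state(); im=cam("wrist"); c=cloud(im)
T=Ro.from_quat(s["tcp_rot"]).as_matrix(); t=(c-s["position"])@T   # tool frame
m=(abs(t[...,1])<.04)&(t[...,0]<.045)&(t[...,0]>.014)&(t[...,2]>-.01)&(t[...,2]<.03)&(im["depth"]>0)
p=t[m]; print(m.sum(), s["position"],s["clock"])
if len(p):
    X=np.c_[p[:,:2],np.ones(len(p))]; A,*_=np.linalg.lstsq(X,p[:,2],rcond=None); e=p[:,2]-X@A; k=abs(e)<.003
    A,*_=np.linalg.lstsq(X[k],p[k,2],rcond=None); print("plane",A,k.sum(),np.std(p[k,2]-X[k]@A),"x",np.percentile(p[k,0],[0,1,99,100]),"y",np.percentile(p[k,1],[0,1,99,100]))
E
```

```text
3021 [0.5425 0.125  0.2701] 33.15
plane [0.058  0.0012 0.0065] 2921 0.0008394983474750979 x [0.014  0.0142 0.0321 0.0324] y [-0.0329 -0.0318  0.0321  0.0333]
```

The plate is tilted 0.058 rad in the hand about the pad normal: the wheel twisted sideways while rolling. I tilt the tool to stand the roller upright, then re-measure.

```bash
cat >> h.py <<'E'
YH=np.pi/2-.335; H=np.array([.5422,.1257])
def RT(phi): return Ro.from_quat(down(YH))*Ro.from_euler('y',phi)
def pose(phi,pc,zp,dx=0,dy=0):  # plate-top centre at holder centre + (dx,dy) in holder axes, height zp
    R=RT(phi); hy=np.array([np.cos(YH),np.sin(YH)]); hx=np.array([hy[1],-hy[0]])
    return np.array([*(H+dx*hx+dy*hy),zp])-R.apply(pc), R.as_quat()
def plate(phi):
    s=robot.state(); im=cam("wrist"); c=cloud(im); T=Ro.from_quat(s["tcp_rot"]).as_matrix(); t=(c-s["position"])@T
    m=(abs(t[...,1])<.04)&(t[...,0]<.045)&(t[...,0]>.014)&(t[...,2]>-.01)&(t[...,2]<.03)&(im["depth"]>0)
    hy=np.array([np.cos(YH),np.sin(YH)]); p=c[m]; a=(p[:,:2]-H)@hy; b=(p[:,:2]-H)@[hy[1],-hy[0]]
    X=np.c_[a,b,np.ones(len(a))]; k=np.ones(len(a),bool)
    for _ in range(3): A,*_=np.linalg.lstsq(X[k],p[k,2],rcond=None); k=abs(p[:,2]-X@A)<.003
    return A,np.percentile(a[k],[1,99.5]),np.percentile(b[k],[.5,99.5]),s["position"]
E
python3 - <<'E'
from h import *
np.set_printoptions(precision=4,suppress=True)
pc=np.array([0.,0,.0065])
pos,q=pose(.058,pc,.24); robot.movel(pos,q,speed=.1); robot.pause(.3); print(pos,plate(.058))
im=cam("side"); save("side2",im); cv2.imwrite("pics/side2c.png",cv2.resize(im["frame"][60:220,160:320,::-1],(600,600),interpolation=cv2.INTER_CUBIC))
cs=cloud(im); print("foot side",rect(cs,.003,.009,(.544,.127),.075))
im=cam("wrist"); c=cloud(im); save("w5",im)
print(robot.state()["clock"])
E
```

```text
[0.5421 0.1253 0.2465] (array([ 0.0149, -0.    ,  0.2403]), array([0.0148, 0.0329]), array([-0.0322,  0.0327]), array([0.5425, 0.1259, 0.2471]))
foot side (273, 0.5417461547851562, 0.124036865234375, 101.0539779663086, 98.98780059814453, 72.65339660644531, np.float64(0.004261817326954853))
34.0333
```

View pics/side2c.png

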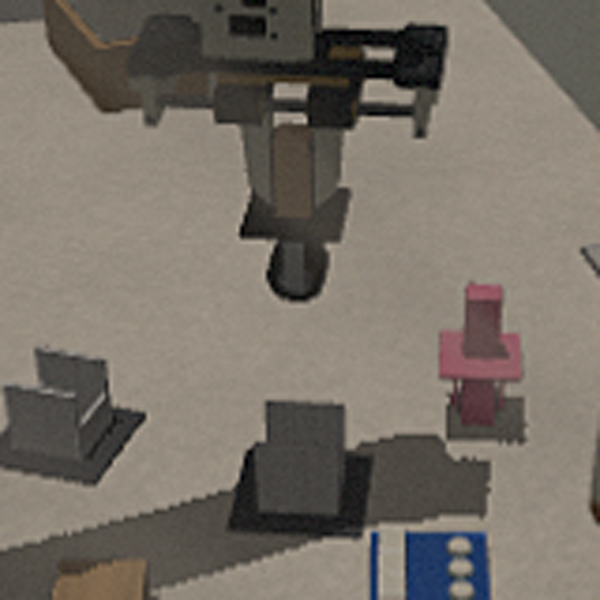

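In the crop the roller hangs upright at about (298,240), over the empty holder at (303,470), and the residual tilt is about 0.015 rad at most. I lower it in, watching the force.

```bash
python3 - <<'E'
from h import *
np.set_printoptions(precision=4,suppress=True)
pc=np.array([0.,0,.0065]); phi=.05
pos,q=pose(phi,pc,.145); robot.movel(pos,q,speed=.08); robot.pause(.4)
s=robot.state(); f0=s["force"]; print(plate(phi),s["position"]-pos,f0)
for zp,v in ((.115,.04),(.09,.03),(.077,.03)):
    pos,q=pose(phi,pc,zp); r=robot.movel(pos,q,speed=v,until_force=4); s=robot.state(); print(zp,r,s["position"]-pos,s["force"]-f0,s["clock"])
    if r: break
E
```

```text
(array([ 0.0039, -0.0024,  0.1449]), array([0.0142, 0.0323]), array([-0.0324,  0.0326]), array([0.5421, 0.1254, 0.1516])) [0.0001 0.     0.0001] [-0.22    0.6754 -2.1901]
0.115 False [0.0003 0.     0.0002] [ 0.2968 -0.0519  0.7315] 36.7167
0.09 False [0.0002 0.0001 0.0001] [ 1.2561 -0.2333  0.1362] 37.7
0.077 False [-0.0001 -0.     -0.0002] [ 0.4891 -0.1864  0.4696] 38.2833
```

Entered cleanly. Next I seat it, release and check.

```bash
python3 - <<'E'
from h import *
np.set_printoptions(precision=4,suppress=True)
pc=np.array([0.,0,.0065]); phi=.05
pos,q=pose(phi,pc,.069); r=robot.movel(pos,q,speed=.012,until_force=3.5); s=robot.state(); print(r,s["position"]-pos,s["force"],s["clock"])
robot.gripper_open(); robot.pause(.2)
p=np.array(s["position"])
robot.movel([p[0],p[1],.25],speed=.12)
robot.movep([.52,.06,.34],down(np.pi/2)); robot.pause(.3); im=cam("wrist"); c=cloud(im); save("w6",im)
g=lambda: (rect(c,.118,.14,(.54,.128),.06),rect(c,.064,.08,(.54,.128),.06))
print(*g(),sep="\n")
m=(c[...,2]>.064)&(c[...,2]<.08)&(np.hypot(c[...,0]-.542,c[...,1]-.126)<.05); P_=c[m]; X=np.c_[P_[:,:2]-H,np.ones(len(P_))]; print("slope",np.linalg.lstsq(X,P_[:,2],rcond=None)[0],robot.state()["clock"])
cv2.imwrite("pics/w6c.png",cv2.resize(im["frame"][0:225,100:400,::-1],(800,600)))
E
```

```text
True [0.0004 0.0001 0.0058] [ 0.4867 -0.9944  4.1133] 38.65
(402, 0.5424747924804687, 0.12554635620117188, 28.078975677490234, 23.974809646606445, 70.747314453125, np.float64(0.12825477279854802))
(1483, 0.5428406982421875, 0.1260771789550781, 63.335384368896484, 66.17424774169922, 70.74473571777344, np.float64(0.07232394411510173))
slope [-0.0011  0.0035  0.0723] 42.4583
```

View pics/w6c.png

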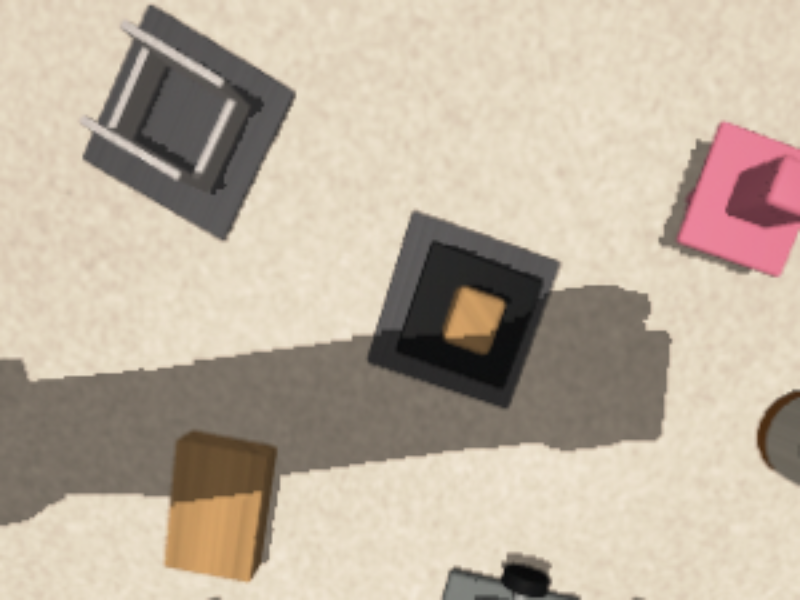

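The roller hangs level in its holder at about (473,320), with the plate at 72 mm and within 0.7 mm of its starting spot. Handing in.

```bash
python3 -c "
from workcell import robot
print(robot.finish_job())"
```

```text
the job is handed in; nothing more can be done
None
```

The job is handed in at about 42 s: all eight caps measured fully home (about 9 mm over the plate), rolled from the thumb-wheel end at 13–16 N, and the roller hangs upright in its holder again.

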